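Tip the copper electrode out of its cell

ROBOT

A 6-joint arm with a two-finger parallel gripper is mounted at the origin on the work surface. World frame = base frame: x ahead of the robot, y to its left, z up, the work surface at z = 0. Lengths are in mm, angles in degrees, forces in N, time in s.
With the tool pointing down it reaches from about 350 to 850 mm from the base axis. Payload 8.1 kg.
Tool frame: the origin (TCP) lies at the very end of the fingers, on their centre line; the grasp point (between the pads) lies 19 mm behind it (r.grip_depth is the distance from the TCP to the grasp point, in mm); y points along the fingers, z is the direction in which the jaws open and shut, and the axes are right-handed (so a half turn about y gives the same grasp; the last joint's range is limited). The gripper opens to 85 mm and grips with 20 to 120 N. Pads are 22 mm wide; open, the fingers measure 114 mm over their backs; the gripper's body (76 mm by 85 mm) begins 54 mm behind the grasp point. The pads swing forward as they close: fully open they stand 13 mm farther back than shut.
Start: joints at [-69.236, 7.471, 85.268, -0, 87.261, -4.893], TCP at [259.81, -540.837, 231.292] pointing down, gripper open.
Joint ranges: [-169.43, 169.43], [-51.17, 129.36], [1.28, 143.12], [-76.62, 256.62], [0, 156.53], [-152.29, 152.29]. Speed limits (degrees/s): [136.94, 136.94, 159.86, 180, 180, 180].

INTERFACE

Orientations are given as [roll, pitch, yaw] about the fixed x, y, z axes, in that order (R = Rz(yaw) Ry(pitch) Rx(roll)).
In Python, from bench import readout, eyes, r gives the robot as it stands. The module is installed in compiled form; this text tells all that it offers.
- The arm moves only by the tool move_arm, never from a script. Its argument "motion" is text: rows parted by semicolons, each of 6 numbers parted by spaces: the shift along the world's x, y, z in cm, then the turn, a rotation vector about the world's x, y, z in degrees. A call has 1 to 10 rows; each row is the pose to reach, as a shift and turn from the pose commanded when the call began; what a row does not reach only later rows make up. A row lasts 1/12 s, in which the tool goes at most 41.7 mm and 7.16 degrees, less where a joint would pass 70% of its speed; a pose out of reach is approached as far as the arm can. A call with a gripper value outside its range is refused whole. "fingers" is the finger opening in cm, from 0 to 8.54, set as the call begins (left out, the last holds). The fingers move at their own pace and stop on an object; "squeeze" is the grip in N (left out, the last holds). Time passes only in rows, so rows that repeat a pose let the fingers close. It gives the time, the measured TCP pose, the force and the opening at its end, in the units of the state.
- readout.sense(): the state, without advancing time (a new reading comes with each control period).
- eyes.snapshot(name): name is "scene" or "top" or "wrist"; returns a dict with "image" (384x512x3 uint8, blue, green, red), "fx", "fy", "cx", "cy" (pixels), "dist_coeffs" ([k1, k2, p1, p2, k3] as OpenCV has them; the pictures are not rectified), "world_to_cam" (4x4, takes a point from world to camera coordinates). Camera axes: x right, y down, z forward; pixel columns grow to the right and rows downward; lengths in mm; the calibration is good to about 2 mm. A picture is of the moment at which its call begins. There is no depth.
- r.hand_in(): hands the job in, once; it reports no verdict.
The state is a dict: "time": time; "joint_pos": joint angles; "qd": joint speeds; "joint_efforts": joint torques, N m; "tool_pos": TCP position; "tcp_rot": TCP orientation; "ft_force": force on the tool from outside, world axes, zero at the start; "wrist_torque": the same for the moment, N m; "finger_gap": finger opening in mm.
Only numpy, scipy, OpenCV 4.12 (cv2) and the standard library are available. Lean on these libraries where they do the work, as an engineer would, in place of code of your own. Each camera call takes 0.05 s, during which the arm holds its last target. There are 200 camera calls.

TASK

Take the copper electrode plate (red grip) out of its narrow cell: raise it by the grip so that this end comes up first and the plate tips out from under the black bridge that holds down its other end. Then lower it into the middle of the green slot of the white drip rack, standing on its long edge along the slot, and let go only once it stands there. Leave the aluminium plate (blue grip) undisturbed in its own cell.

Things in the scene. Friction and masses are not known exactly. Their poses are not given: they have to be found in the camera images.
- copper_plate: Loose copper plate on its long edge (mm): 150 (x) x 8 (y) x 55 high, 0.3 to 0.55 kg. Origin: centre of underside, z up. A tab at x 42 to 68 bears a red plastic grip 30 (x) x 14 (y), z 96 to 134, centred at x = 55: pinch it across y. In its cell, grip above the rim at the cell's +x end, other end 20 to 35 under the bridge. Tipped 35 degrees, grip end up, drawn along its length it comes out.
- copper_cell: Fixed pale-blue narrow bin (sizes in mm), dry. Origin: centre of underside; x along it, -x end nearer the robot. Cavity x -90 to 90, 20 wide (y), floor z 10, rim z 101, walls 5. A fixed black bridge 34 wide (z 95 to 101) covers its mouth from x -95 to -48. Grey base 220 x 80 x 10. Copper plate starts in its middle, within 8 in x, parallel to x.
- drip_rack: Fixed white tray (mm) 220 (x) x 100 (y), rim 14 high, floor top z 6. In its middle two green walls, each 80 long (x -40 to 40), 8 thick, up to z 56, leave a slot 28 wide (y -14 to 14) along x, open at top and both ends. Origin: centre of underside, z up. The plate may stand either way round and may lean on a wall.
- alu_plate: Loose grey aluminium plate on its long edge (mm): 150 (x) x 8 (y) x 55 high, 0.16 kg. Origin: centre of underside, z up. A tab at x 42 to 68 bears a blue plastic grip 30 (x) x 14 (y), z 96 to 134, centred at x = 55: pinch it across y. Stands in a second, identical cell; leave it there.
Mind the look-alikes: they are no part of the job. There is more than one size of the copper_plate; the one meant has the size given above. Leave any brown or yellow look-alike of the drip_rack alone.

How it is judged (in metres and radians):
On the way, in this order (a step that is already met when the one before it is completed fails the run):
1. the copper plate is tipped by more than 15 degrees while still in its cell (its origin less than 80 mm above the cell's underside) (angle between copper_plate's own z axis and vertical above 0.26 rad and z of copper_plate in the frame of copper_cell below 0.08 m and horizontal distance between copper_plate and copper_cell below 0.06 m), for 0.1 s.
2. still held by the fingers, the copper plate stands down in the rack's slot (x of copper_plate in the frame of drip_rack between -0.035 and 0.035 m and y of copper_plate in the frame of drip_rack between -0.016 and 0.016 m and z of copper_plate in the frame of drip_rack below 0.016 m and angle between copper_plate's own z axis and vertical below 0.5 rad and angle between the x axis of copper_plate and the x axis of drip_rack, either way round below 0.35 rad and contact force between the fingers and copper_plate above 1 N), for 0.1 s.
At the end, for the whole second after the job is handed in: The copper plate stands released and at rest in the rack's slot: its origin within 35 mm of the rack's centre along the slot and 16 mm across it, less than 16 mm above the rack's underside, within 28 degrees of upright, its length within 20 degrees of the slot's direction (either way round) (x of copper_plate in the frame of drip_rack between -0.035 and 0.035 m and y of copper_plate in the frame of drip_rack between -0.016 and 0.016 m and z of copper_plate in the frame of drip_rack below 0.016 m and angle between copper_plate's own z axis and vertical below 0.5 rad and angle between the x axis of copper_plate and the x axis of drip_rack, either way round below 0.35 rad and linear speed of copper_plate below 0.02 m/s and angular speed of copper_plate below 0.2 rad/s); the robot touches nothing.
It fails at once if the aluminium plate is moved by more than 20 mm (distance of alu_plate from where it was at the start of the episode above 0.02 m).
It also fails if it takes over 48 s, if anything falls off the work surface, if the arm or the gripper's body presses on something with over 40 N, if the wrist force passes 120 N, or if a joint passes its speed limit or range.

## Working session

There is one attempt and no reset: what is moved stays moved. The work goes in short steps, Python scripts to look and compute and a tool call to move; the robot and the scene stay as the last step left them, time stands still between calls to the robot, and variables do not carry over. Pictures are saved under pics/ and viewed, about 8 in all and at most 12, crops included, and the job is handed in when it is done.

Besides the shell and the picture viewer there is one more tool, called after "Emit:" as name(argument=value, ...) on one line, values as JSON. move_arm: Moves the arm, as the interface text tells. Its arguments: {"type":"object","properties":{"motion":{"type":"string"},"fingers":{"type":"number"},"squeeze":{"type":"number"}},"required":["motion"]}

```bash
mkdir -p pics; cat > h.py <<'E'
import numpy as np, cv2
from bench import readout, eyes, r
def snap(n,f=None):
    s=eyes.snapshot(n)
    if f: cv2.imwrite('pics/'+f,s['image'])
    return s
def KD(s): return np.array([[s['fx'],0,s['cx']],[0,s['fy'],s['cy']],[0,0,1.]]),np.array(s['dist_coeffs'],float)
def ray(s,uv):
    K,D=KD(s); p=cv2.undistortPoints(np.array(uv,float).reshape(-1,1,2),K,D).reshape(-1,2)
    T=np.array(s['world_to_cam']); R=T[:3,:3]
    return -R.T@T[:3,3], np.c_[p,np.ones(len(p))]@R
def onz(s,uv,z):
    c,d=ray(s,uv); return c+d*((z-c[2])/d[:,2])[:,None]
def proj(s,P):
    K,D=KD(s);T=np.array(s['world_to_cam'])
    return cv2.projectPoints(np.array(P,float).reshape(-1,1,3),cv2.Rodrigues(T[:3,:3])[0],T[:3,3],K,D)[0].reshape(-1,2)
E
python3 - <<'E'
from h import *
a=snap('top','top0.png');b=snap('scene','scene0.png')
for s in(a,b):print(np.linalg.inv(s['world_to_cam'])[:3,3],s['fx'])
print(readout.sense())
E
```

```text
[ 220.65685717  122.3361339  1867.86707948] 475.85257606877923
[1026.55804072 -436.28436075 1194.84277533] 348.6092592916403
{'time': 0.1, 'joint_pos': array([-6.92357450e+01,  7.51216570e+00,  8.53259484e+01, -9.22740122e-04,
        8.72609542e+01, -4.89491744e+00]), 'qd': array([-0.02553752, -0.03986154, -0.11899068,  0.01235984, -0.10562957,
        0.00021255]), 'joint_efforts': array([ 8.65097809e-04, -5.70952606e+01, -5.01940048e+01, -2.12217851e-04,
        8.29656143e-03, -9.10482731e-05]), 'tool_pos': array([ 259.62424867, -540.34965899,  230.30701554]), 'tcp_rot': array([-9.00987856e+01,  7.53509864e-03, -1.54340789e+02]), 'ft_force': array([-0.71203955, -0.67777073,  0.58747084]), 'wrist_torque': array([ 0.01361476, -0.03896901, -0.06011088]), 'finger_gap': 85.22873162135177}
```

View pics/top0.png

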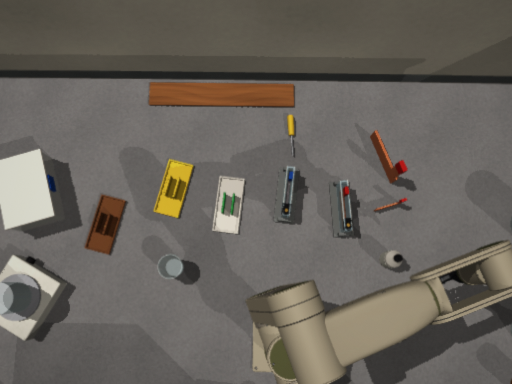

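View pics/scene0.png

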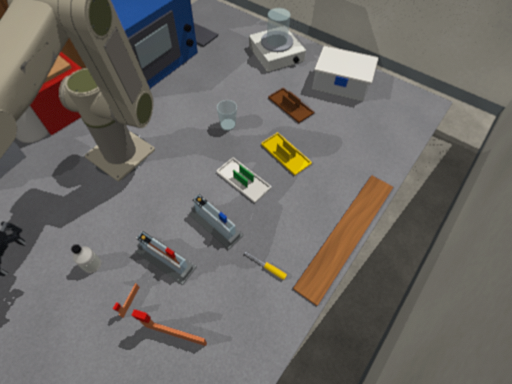

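The top view shows the copper plate with the red grip in its cell at (345,205). Two other red-grip copper plates lie loose: a big one at (388,155) and a small one at (390,205). The white rack with the green slot is at (229,205), the yellow look-alike at (174,188) and the brown one at (106,224). The aluminium plate's cell is at (287,193). Only the plate standing in a cell under a bridge fits the description; an enlarged crop will confirm it.

```bash
python3 - <<'E'
from h import *
for n,box in(('top',(205,160,420,245)),('scene',(100,150,280,350))):
    s=snap(n);im=s['image'];hsv=cv2.cvtColor(im,cv2.COLOR_BGR2HSV)
    x0,y0,x1,y1=box
    for name,lo,hi,z in(('red',(0,190,110),(5,255,255),134),('green',(50,100,40),(85,255,255),56),('white',(0,0,175),(180,45,255),14),('cell',(95,40,100),(125,110,255),101),('blue',(105,150,60),(125,255,255),134)):
        m=np.zeros(im.shape[:2],np.uint8);m[y0:y1,x0:x1]=cv2.inRange(hsv,lo,hi)[y0:y1,x0:x1]
        c,_=cv2.findContours(m,0,2)
        for k in c:
            if cv2.contourArea(k)<12: continue
            rc=cv2.minAreaRect(k); 
            zz=z+10 if name in('red','blue') else z
            P=onz(s,k.reshape(-1,2),zz)[:,:2].astype(np.float32); R=cv2.minAreaRect(P)
            print(n,name,np.round(rc[0]),'world',np.round(R[0]),np.round(R[1]),round(R[2]))
    c=im[y0:y1,x0:x1]; 
    if n=='top': cv2.imwrite('pics/c1.png',cv2.resize(im[165:245,205:415],None,fx=3.8,fy=3.8,interpolation=2))
E
```

```text
top red [346. 190.] world [ 558. -234.] [11. 23.] 89
top red [402. 166.] world [ 653. -446.] [40. 17.] 24
top green [232. 204.] world [516. 189.] [ 9. 75.] 83
top green [224. 203.] world [519. 224.] [ 8. 75.] 85
top white [229. 205.] world [519. 204.] [ 89. 217.] 84
top blue [290. 175.] world [612. -27.] [11. 30.] 90
scene red [139. 315.] world [ 627. -432.] [42. 19.] 20
scene red [116. 306.] world [ 553. -456.] [10. 17.] 12
scene red [169. 251.] world [ 558. -234.] [28. 12.] 4
scene green [240. 178.] world [527. 180.] [26. 85.] 84
scene green [246. 173.] world [528. 214.] [25. 86.] 84
scene white [256. 188.] world [590. 200.] [95. 73.] 85
scene white [232. 172.] world [468. 208.] [ 86. 124.] 84
scene cell [183. 264.] world [ 608. -232.] [13. 25.] 43
scene cell [232. 231.] world [660. -39.] [14. 38.] 39
scene blue [223. 217.] world [617. -33.] [18. 38.] 79
```

View pics/c1.png

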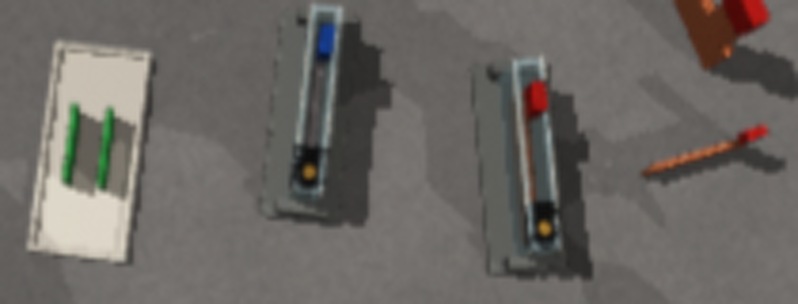

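The crop confirms it: the red-grip plate in the cell at crop (537,97) has its bridge at (545,225), so this is the target. The loose plates are other sizes. I'm moving to a hover over the cell for a close look.

Emit:
move_arm(motion="3 3 1 0 0 -2; 6 6 2 0 0 -4; 9 9 3 0 0 -6; 12 12 4 0 0 -9; 15 15 5 0 0 -12; 18 18 6 0 0 -15; 21 21 7 0 0 -18; 24 24 8 0 0 -20; 25 27 8 0 0 -21; 25 28 8 0 0 -21", fingers=5, squeeze=80)

```text
time: 1.03
tool_pos: [512.8, -256.4, 312.2]
tcp_rot: [-90.1, 0.1, -175.2]
ft_force: [-0.3, 0.4, 0.6]
finger_gap: 50.0
```

```bash
python3 - <<'E'
from h import *
s=snap('wrist','w1.png');st=readout.sense();print(st['tool_pos'],st['tcp_rot'],st['finger_gap'],st['time'])
print(np.linalg.inv(s['world_to_cam']).round(2),s['fx'],proj(s,[[558,-234,144]]))
E
```

```text
[ 511.92794984 -255.87653099  311.87431746] [-9.00770959e+01  7.59269213e-02 -1.75052288e+02] 49.74389324943906 1.0833
[[ 8.0000e-02 -9.6000e-01 -2.6000e-01  5.7868e+02]
 [-1.0000e+00 -8.0000e-02 -2.0000e-02 -2.5029e+02]
 [-0.0000e+00  2.6000e-01 -9.7000e-01  4.5539e+02]
 [ 0.0000e+00  0.0000e+00  0.0000e+00  1.0000e+00]] 271.77864137993134 [[237.38187026 135.65692388]]
```

View pics/w1.png

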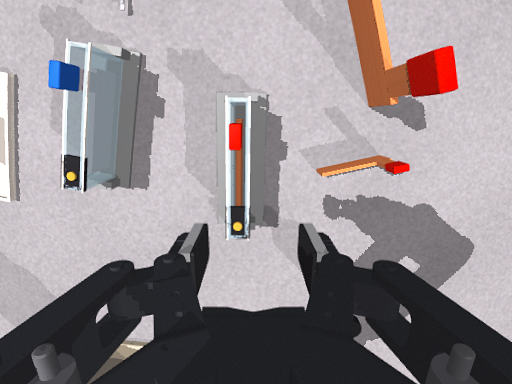

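The wrist view shows the red grip at (235,136), the cell rim from (238,97) to (237,238), the bridge at (237,222) and the copper top edge at (237,175). Next I'm measuring them.

```bash
python3 - <<'E'
from h import *
s=snap('wrist');im=s['image'];hsv=cv2.cvtColor(im,cv2.COLOR_BGR2HSV)
def big(lo,hi,box=(210,85,270,250)):
    x0,y0,x1,y1=box;m=np.zeros(im.shape[:2],np.uint8);m[y0:y1,x0:x1]=cv2.inRange(hsv,lo,hi)[y0:y1,x0:x1];return m
m=big((0,180,120),(5,255,255));p=cv2.findNonZero(m)
R=cv2.minAreaRect(onz(s,p,144)[:,:2].astype(np.float32));print('grip z144',R,cv2.boundingRect(p))
m=big((4,80,40),(25,255,255),(225,150,250,206));p=cv2.findNonZero(m).reshape(-1,2)
P=onz(s,p,65);print('copper',cv2.fitLine(P[:,:2].astype(np.float32),2,0,.01,.01).ravel(),cv2.boundingRect(p))
# rim: bright bluish pixels; row medians of left & right walls
m=big((85,15,190),(125,120,255));p=cv2.findNonZero(m).reshape(-1,2)
print('rim bbox',cv2.boundingRect(p),len(p))
for sel,n in((p[:,0]<234,'L'),(p[:,0]>243,'R')):
    P=onz(s,p[sel],101);v=cv2.fitLine(P[:,:2].astype(np.float32),2,0,.01,.01).ravel();print(n,v,np.degrees(np.arctan(v[1]/v[0])))
x,y,w,h=cv2.boundingRect(p);print(onz(s,[[x,y],[x+w,y],[x,y+h],[x+w,y+h]],101).round(1))
for y in range(92,245,12):print(y,hsv[y,222:256:3].tolist())
E
```

```text
grip z144 ((556.8232421875, -231.8123016357422), (30.131778717041016, 13.626638412475586), 3.8144757747650146) (230, 122, 13, 28)
copper [ 9.9738133e-01  7.2322033e-02  4.9115305e+02 -2.3592313e+02] (236, 150, 7, 56)
rim bbox (228, 96, 23, 143) 586
L [ 9.9800473e-01  6.3139014e-02  5.1404425e+02 -2.2444154e+02] 3.6200066
R [ 9.9725616e-01  7.4027933e-02  5.1134137e+02 -2.4670372e+02] 4.2453713
[[ 601.6 -215.9  101. ]
 [ 604.  -244.3  101. ]
 [ 409.  -228.1  101. ]
 [ 411.9 -260.6  101. ]]
92 [[60, 1, 187], [120, 1, 188], [150, 1, 189], [120, 3, 189], [90, 1, 188], [120, 3, 189], [0, 1, 187], [150, 1, 187], [0, 0, 205], [150, 3, 201], [135, 3, 203], [150, 1, 201]]
104 [[135, 3, 189], [0, 4, 199], [102, 5, 253], [102, 27, 191], [100, 33, 138], [113, 9, 114], [101, 17, 120], [101, 17, 120], [100, 33, 179], [90, 2, 255], [120, 5, 113], [135, 4, 123]]
116 [[150, 1, 186], [10, 4, 197], [98, 4, 253], [99, 28, 189], [101, 37, 138], [120, 5, 103], [120, 7, 104], [105, 5, 103], [100, 31, 174], [90, 2, 255], [150, 2, 115], [140, 6, 123]]
128 [[0, 3, 186], [0, 1, 181], [95, 11, 253], [3, 238, 25
[... 1071 characters left out ...]
254], [102, 37, 202], [98, 37, 132], [10, 169, 163], [11, 171, 157], [9, 18, 99], [99, 34, 233], [90, 1, 255], [120, 4, 118], [120, 4, 119]]
212 [[120, 1, 171], [130, 5, 142], [14, 12, 238], [140, 18, 42], [130, 16, 47], [130, 17, 46], [128, 21, 48], [140, 17, 44], [98, 41, 231], [103, 7, 240], [150, 2, 112], [150, 2, 116]]
224 [[161, 10, 201], [140, 5, 165], [0, 0, 255], [113, 26, 40], [21, 179, 241], [24, 178, 248], [24, 179, 251], [114, 73, 35], [99, 42, 233], [108, 19, 134], [90, 4, 117], [160, 5, 140]]
236 [[165, 8, 197], [156, 8, 164], [13, 14, 252], [100, 42, 193], [97, 39, 229], [97, 38, 228], [97, 40, 228], [99, 41, 230], [99, 38, 226], [114, 13, 100], [159, 9, 200], [157, 12, 193]]
```

Emit:
move_arm(motion="1.6 1 -2.5 0 0 0; 3.2 2 -5 0 0 -0.5; 4.7 2.9 -8 0 0 -0.5; 4.7 2.9 -11 0 0 -0.5; 4.7 2.9 -13 0 0 -0.5; 4.7 2.9 -15 0 0 -0.5; 4.7 2.9 -17 0 0 -0.5; 4.7 2.9 -19 0 0 -0.5; 4.7 2.9 -20 0 0 -0.5; 4.7 2.9 -20 0 0 -0.5", fingers=5)

```text
time: 1.97
tool_pos: [554.1, -232.0, 107.7]
tcp_rot: [-90.2, -0.3, -175.9]
ft_force: [-0.4, 0.4, -0.7]
finger_gap: 50.3
```

```bash
python3 - <<'E'
from h import *
s=snap('wrist','w2.png');st=readout.sense();print(st['tool_pos'],st['tcp_rot'],st['finger_gap'],st['ft_force'])
im=s['image'];hsv=cv2.cvtColor(im,cv2.COLOR_BGR2HSV);m=cv2.inRange(hsv,(0,180,120),(5,255,255));m[:,330:]=0
p=cv2.findNonZero(m);print(cv2.boundingRect(p),proj(s,[[557,-232,144]]))
E
```

```text
[ 555.23972999 -232.28907581  109.79528815] [-9.00842489e+01 -1.67206271e-01 -1.75898978e+02] 49.79588814480774 [-0.21199442 -1.07412654  0.41399432]
(237, 209, 31, 86) [[254.97990753 266.82139635]]
```

View pics/w2.png

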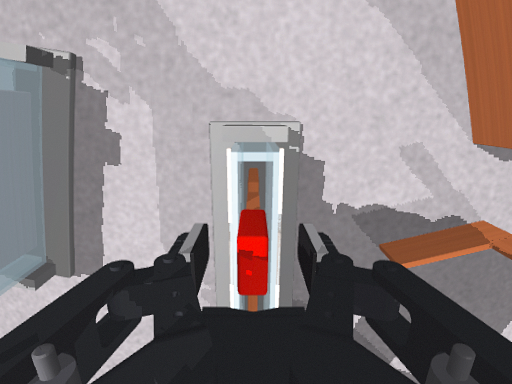

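The grip at (252,250) sits centred between the fingers at (205) and (300). I'm closing the gripper.

Emit:
move_arm(motion="0 0 0 0 0 0; 0 0 0 0 0 0; 0 0 0 0 0 0; 0 0 0 0 0 0; 0 0 0 0 0 0; 0 0 0 0 0 0; 0 0 0 0 0 0; 0 0 0 0 0 0; 0 0 0.2 0 0 0; 0 0 0.2 0 0 0", fingers=0, squeeze=90)

```text
time: 2.85
tool_pos: [556.7, -231.7, 113.4]
tcp_rot: [-90.0, -0.0, -175.8]
ft_force: [1.4, 0.1, -1.7]
finger_gap: 12.7
```

```bash
cat > tip.py <<'E'
import numpy as np
yaw=np.radians(4);th=[0,7,14,21,28,35];ax=[-80,-75,-67,-62,-55.5,-50];az=[12,12.5,13,13.5,14,14]
def tcp(t,a,z):
    r=np.radians(t);return np.array([a+130*np.cos(r)-101.3*np.sin(r),z+130*np.sin(r)+101.3*np.cos(r)])
t0=tcp(0,-80,12)
def row(t,a,z):
    d=(tcp(t,a,z)-t0)/10;return [round(float(v),2) for v in(d[0]*np.cos(yaw),d[0]*np.sin(yaw),d[1],t*np.sin(yaw),-t*np.cos(yaw),0)]
for t in np.arange(3.5,35.1,3.5):print(*row(t,np.interp(t,th,ax),np.interp(t,th,az)))
E
python3 tip.py
```

```text
-0.39 -0.03 0.8 0.24 -3.49 0.0
-0.83 -0.06 1.56 0.49 -6.98 0.0
-1.16 -0.08 2.27 0.73 -10.47 0.0
-1.53 -0.11 2.94 0.98 -13.97 0.0
-2.09 -0.15 3.57 1.22 -17.46 0.0
-2.69 -0.19 4.14 1.46 -20.95 0.0
-3.24 -0.23 4.65 1.71 -24.44 0.0
-3.82 -0.27 5.12 1.95 -27.93 0.0
-4.47 -0.31 5.5 2.2 -31.42 0.0
-5.15 -0.36 5.82 2.44 -34.91 0.0
```

Emit:
move_arm(motion="-0.39 -0.03 0.8 0.24 -3.5 0; -0.83 -0.06 1.56 0.5 -7 0; -1.16 -0.08 2.27 0.73 -10.5 0; -1.53 -0.11 2.94 0.98 -14 0; -2.09 -0.15 3.57 1.2 -17.5 0; -2.4 -0.17 3.85 1.35 -19 0; -2.69 -0.19 4.14 1.46 -21 0; -2.69 -0.19 4.14 1.46 -21 0; -2.69 -0.19 4.14 1.46 -21 0; -2.69 -0.19 4.14 1.46 -21 0")

```text
time: 3.68
tool_pos: [529.6, -233.6, 154.1]
tcp_rot: [-90.0, 20.9, -175.8]
ft_force: [1.2, -0.5, -4.7]
finger_gap: 12.6
```

```bash
python3 - <<'E'
from h import *
s=snap('scene');st=readout.sense();print(st['tool_pos'],st['tcp_rot'],st['finger_gap'],st['ft_force'],st['wrist_torque'])
w=snap('wrist')['image']
c=cv2.resize(s['image'][190:310,80:240],None,fx=3.2,fy=3.2,interpolation=2)
cv2.imwrite('pics/c2.png',cv2.resize(np.hstack([c,w]),None,fx=.78,fy=.78))if c.shape[0]==w.shape[0] else print(c.shape)
E
```

```text
[ 529.87836768 -233.50071283  154.19024051] [ -89.96131529   20.95978058 -175.82161238] 12.261839214051504 [ 0.36481687  0.22023253 -5.00071676] [-0.01770768  0.42354898 -0.06521473]
```

View pics/c2.png

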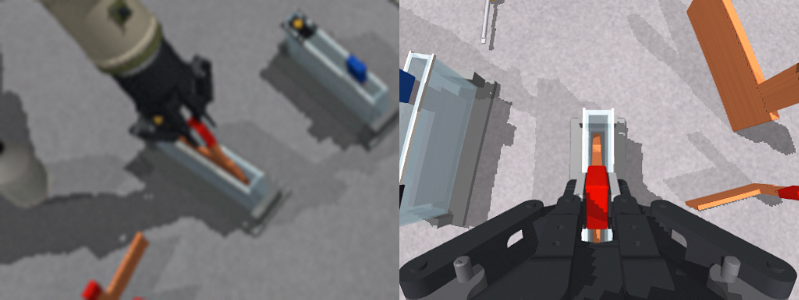

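The scene crop (left) and wrist view (right) show the plate tipped about 21° inside its cell. The force is only its weight, so it isn't jammed. I'm continuing to 35° and then drawing it along its length.

Emit:
move_arm(motion="-0.55 -0.04 0.51 0.24 -3.5 0; -1.13 -0.08 0.98 0.5 -7 0; -1.78 -0.12 1.36 0.73 -10.5 0; -2.46 -0.17 1.68 0.98 -14 0; -2.46 -0.17 1.68 0.98 -14 0; -1.48 -0.1 2.37 0.98 -14 0; -0.5 -0.03 3.06 0.98 -14 0; 0.5 0.04 3.75 0.98 -14 0; 1.46 0.1 4.44 0.98 -14 0; 2.44 0.17 5.13 0.98 -14 0")

```text
time: 4.62
tool_pos: [555.2, -231.9, 206.2]
tcp_rot: [-89.9, 35.0, -175.8]
ft_force: [-0.9, 0.3, -5.3]
finger_gap: 12.8
```

```bash
python3 - <<'E'
from h import *
st=readout.sense();print(st['tool_pos'],st['tcp_rot'],st['finger_gap'],st['ft_force'],st['wrist_torque'])
E
```

```text
[ 555.22369633 -231.88613346  206.18537708] [ -89.89014588   34.95537689 -175.79065298] 12.784668352986017 [-0.90533902  0.33672604 -5.27784788] [-0.03869865  0.76826934 -0.03392683]
```

Emit:
move_arm(motion="0.5 0 1.5 0 0 0; 0.5 0 3.5 0 0 0; 0.5 0 6 0 0 0; 0.5 0 8 0 0 0; 0 0 9 -0.4 6 0; 0 0 9 -0.8 12 0; 0 0 9 -1.3 18 0; 0 0 9 -1.7 24 0; 0 0 9 -2.1 30 0; 0 0 9 -2.44 34.9 0")

```text
time: 5.45
tool_pos: [556.1, -232.1, 297.0]
tcp_rot: [-89.8, -0.2, -175.9]
ft_force: [0.7, 0.6, -4.3]
finger_gap: 12.4
```

```bash
python3 - <<'E'
from h import *
st=readout.sense();print(st['tool_pos'],st['tcp_rot'],st['finger_gap'],st['ft_force'],st['wrist_torque'])
s=snap('scene')
t=snap('top')
cv2.imwrite('pics/c3.png',np.hstack([cv2.resize(s['image'][100:310,80:320],(480,420),interpolation=2),cv2.resize(t['image'][145:265,200:291],(320,420),interpolation=2)]))
E
```

```text
[ 556.05601585 -232.08987214  296.98344285] [-8.98009073e+01 -1.68446196e-01 -1.75907493e+02] 12.420320398359792 [ 0.70214628  0.57799702 -4.31594383] [ 0.03135067 -0.21703932 -0.09451035]
```

View pics/c3.png

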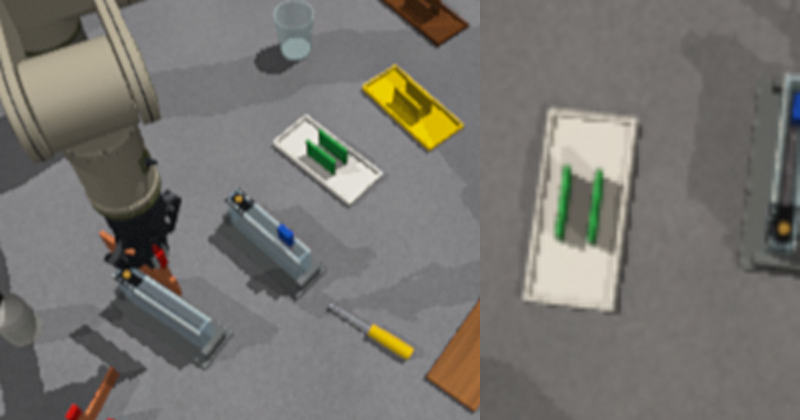

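The left half shows the plate hanging free above its cell, with the alu plate undisturbed. The right half shows the rack clear of obstacles. I'm carrying the plate to a viewpoint beside the rack.

Emit:
move_arm(motion="-0.2 1 0 0 0 0; -0.6 4 0 0 0 -1; -1.2 8 0 0 0 -2; -1.8 12 0 0 0 -3.5; -2.4 16 0 0 0 -5; -3 20 0 0 0 -6.5; -3.6 24 0 0 0 -8; -4.2 28 0 0 0 -9; -4.6 31 0 0 0 -10; -4.6 32 0 0 0 -10")

```text
time: 6.38
tool_pos: [506.8, 92.4, 297.1]
tcp_rot: [-90.2, 0.3, 174.2]
ft_force: [-1.4, -0.7, -5.2]
finger_gap: 12.6
```

Emit:
move_arm(motion="0 0 0 0 0 0; 0 0 0 0 0 0; 0 0 0 0 0 0")

```text
time: 6.63
tool_pos: [508.2, 87.1, 296.4]
tcp_rot: [-90.0, 0.2, 174.1]
ft_force: [0.3, 0.0, -4.8]
finger_gap: 13.1
```

```bash
python3 - <<'E'
from h import *
s=snap('wrist','w3.png');st=readout.sense();print(st['tool_pos'],st['tcp_rot'],st['finger_gap'])
im=s['image'];hsv=cv2.cvtColor(im,cv2.COLOR_BGR2HSV);m=cv2.inRange(hsv,(50,90,40),(85,255,255))
for k in cv2.findContours(m,0,2)[0]:
    if cv2.contourArea(k)>30:
        R=cv2.minAreaRect(onz(s,k,56)[:,:2].astype(np.float32));print(cv2.boundingRect(k),R)
g=m>0;print(np.unique(hsv[g][:,2]//20*20,return_counts=True))
E
```

```text
[508.36663616  86.80837518 296.29136461] [-89.99257458   0.18356481 174.07386996] 12.998627727342477
(151, 139, 18, 55) ((521.2655639648438, 221.48403930664062), (22.41732406616211, 78.61773681640625), 84.0283432006836)
(176, 138, 15, 57) ((517.620361328125, 187.8629608154297), (17.959320068359375, 81.34954833984375), 83.68241119384766)
(array([ 60,  80, 100, 120, 140, 160, 180, 200, 220], dtype=uint8), array([311, 561,  30,  33,  62,  64, 185, 178,   5]))
```

View pics/w3.png

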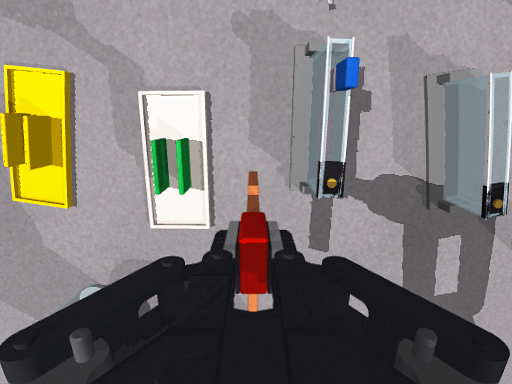

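The wrist view shows the white rack at (178,160), with green wall tops at (155,165) and (180,165). The plate hangs straight at (253,190). Next I'm isolating the lit wall tops.

```bash
python3 - <<'E'
from h import *
s=snap('wrist');im=s['image'];hsv=cv2.cvtColor(im,cv2.COLOR_BGR2HSV);m=cv2.inRange(hsv,(50,90,125),(85,255,255))
for k in cv2.findContours(m,0,2)[0]:
    if cv2.contourArea(k)>10:
        R=cv2.minAreaRect(onz(s,k,56)[:,:2].astype(np.float32));print(cv2.boundingRect(k),R)
m=cv2.inRange(hsv,(0,0,215),(180,40,255));m[:,:130]=0;m[:,220:]=0;m[:80]=0;m[235:]=0
m=cv2.morphologyEx(m,cv2.MORPH_OPEN,np.ones((2,2)))
k=max(cv2.findContours(m,0,2)[0],key=cv2.contourArea);R=cv2.minAreaRect(onz(s,k,14)[:,:2].astype(np.float32));print('white',R)
E
```

```text
(176, 140, 8, 55) ((516.904296875, 193.15060424804688), (7.538335800170898, 78.52412414550781), 83.9151840209961)
(150, 140, 10, 54) ((521.5169677734375, 229.20327758789062), (7.079811096191406, 77.25502014160156), 84.22968292236328)
white ((516.17041015625, 210.11837768554688), (101.01759338378906, 220.64328002929688), 83.77980041503906)
```

Emit:
move_arm(motion="0.6 1.5 0 0 0 0; 2 4 0 0 0 0; 4 7 0 0 0 0; 5.5 10 0 0 0 0; 6.4 11.8 -1 0 0 0; 6.4 11.8 -4 0 0 0; 6.4 11.8 -7 0 0 0; 6.4 11.8 -10 0 0 0; 6.4 11.8 -12 0 0 0; 6.4 11.8 -12 0 0 0")

```text
time: 7.57
tool_pos: [569.2, 203.8, 169.2]
tcp_rot: [-89.8, -0.4, 174.1]
ft_force: [-1.6, 0.3, -7.5]
finger_gap: 12.9
```

Emit:
move_arm(motion="0 0 0 0 0 0; 0 0 0 0 0 0")

```text
time: 7.73
tool_pos: [573.5, 205.5, 177.9]
tcp_rot: [-90.0, 0.2, 174.1]
ft_force: [0.5, 0.3, -4.2]
finger_gap: 13.0
```

```bash
python3 - <<'E'
from h import *
s=snap('wrist');st=readout.sense();print(st['tool_pos'],st['tcp_rot'],st['finger_gap'],st['ft_force'])
t=snap('scene')
cv2.imwrite('pics/c4.png',np.hstack([cv2.resize(t['image'][110:230,180:300],(384,384),interpolation=2),s['image'][:,80:]]))
E
```

```text
[573.96950933 205.79361569 178.71932298] [-90.07460039   0.31137239 174.10541231] 12.562584453628881 [ 1.11470923 -0.71031445 -4.44288253]
```

View pics/c4.png

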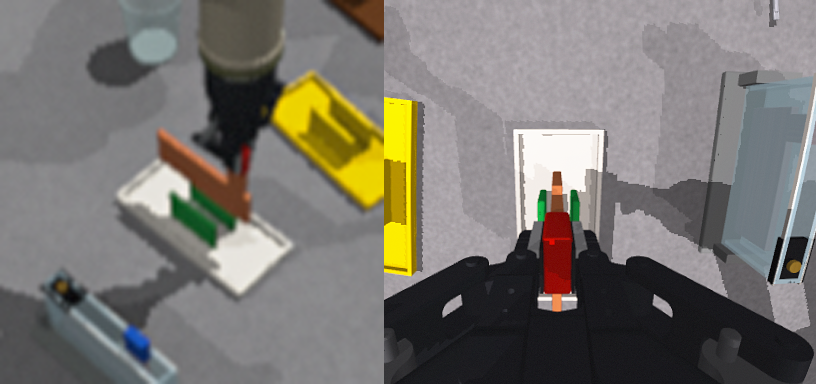

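In the wrist view the plate end at (557,180) lies midway between the wall tops at (541,205) and (575,205), and parallel to them. I'm lowering it.

Emit:
move_arm(motion="0 0 -1 0 0 0; 0 0 -2 0 0 0; 0 0 -3 0 0 0; 0 0 -4 0 0 0; 0 0 -5 0 0 0; 0 0 -5.7 0 0 0; 0 0 -6.2 0 0 0; 0 0 -6.5 0 0 0; 0 0 -6.5 0 0 0; 0 0 -6.5 0 0 0")

```text
time: 8.67
tool_pos: [572.5, 206.0, 111.2]
tcp_rot: [-90.0, 0.1, 174.2]
ft_force: [-0.4, -0.2, -4.5]
finger_gap: 12.6
```

Emit:
move_arm(motion="0 0 -0.1 0 0 0; 0 0 -0.2 0 0 0; 0 0 -0.3 0 0 0; 0 0 -0.3 0 0 0; 0 0 -0.3 0 0 0")

```text
time: 9.08
tool_pos: [573.1, 206.2, 109.3]
tcp_rot: [-90.0, 0.2, 174.2]
ft_force: [-0.9, 0.1, 2.8]
finger_gap: 12.8
```

It has touched down: the vertical force went from −4.5 N to +2.8 N. I'll hold briefly, check, then release.

Emit:
move_arm(motion="0 0 0 0 0 0; 0 0 0 0 0 0; 0 0 0 0 0 0")

```text
time: 9.33
tool_pos: [573.1, 206.2, 109.3]
tcp_rot: [-90.0, 0.2, 174.2]
ft_force: [-2.0, -0.5, 6.1]
finger_gap: 13.1
```

```bash
python3 - <<'E'
from h import *
s=snap('wrist');st=readout.sense();print(st['tool_pos'],st['finger_gap'],st['ft_force'])
t=snap('scene')
cv2.imwrite('pics/c5.png',np.hstack([cv2.resize(t['image'][110:230,180:300],(384,384),interpolation=2),s['image'][:,80:]]))
E
```

```text
[573.0876105  206.20136309 109.32984074] 13.057555425463544 [-1.19582669 -0.02721861  6.36705592]
```

View pics/c5.png

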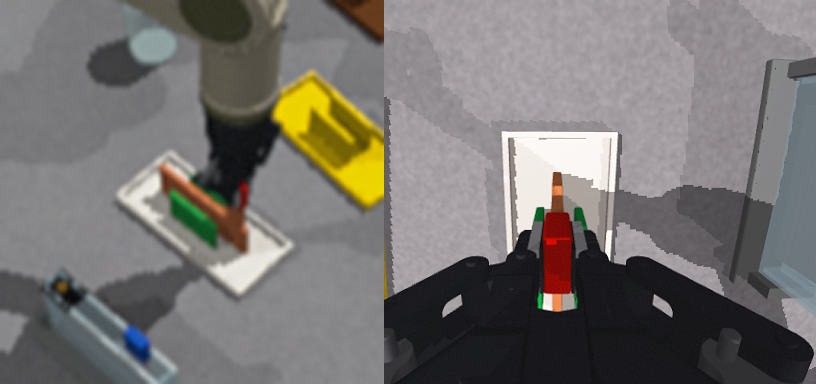

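The plate stands in the slot, between walls at (540,215) and (579,215), and is centred along the rack. I'm releasing it and then retreating straight up.

Emit:
move_arm(motion="0 0 0 0 0 0; 0 0 0 0 0 0; 0 0 0 0 0 0; 0 0 0 0 0 0; 0 0 0 0 0 0; 0 0 0 0 0 0; 0 0 0 0 0 0; 0 0 0 0 0 0", fingers=4.5)

```text
time: 10.1
tool_pos: [572.3, 206.0, 107.9]
tcp_rot: [-90.0, 0.1, 174.2]
ft_force: [-0.2, -0.2, -0.5]
finger_gap: 44.6
```

Emit:
move_arm(motion="0 0 0.5 0 0 0; 0 0 1.5 0 0 0; 0 0 3 0 0 0; 0 0 5 0 0 0; 0 0 8 0 0 0; 0 0 11 0 0 0; 0 0 14 0 0 0; -2 0 17 0 0 0; -5 0 18 0 0 0; -5 0 18 0 0 0")

```text
time: 10.93
tool_pos: [521.0, 206.9, 294.2]
tcp_rot: [-90.2, 0.5, 174.2]
ft_force: [-0.5, -0.1, 0.1]
finger_gap: 44.9
```

Emit:
move_arm(motion="-2 -3 0 0 0 0; -4 -6 0 0 0 0; -6 -9 0 0 0 0; -6 -10 0 0 0 0; -6 -10 0 0 0 0; -6 -10 0 0 0 0")

```text
time: 11.43
tool_pos: [462.8, 105.8, 288.9]
tcp_rot: [-90.0, 0.2, 174.1]
ft_force: [-0.1, 0.9, 0.3]
finger_gap: 44.7
```

```bash
python3 - <<'E'
from h import *
s=snap('wrist');st=readout.sense();print(st['time'],st['tool_pos'],st['finger_gap'],st['ft_force'])
hsv=cv2.cvtColor(s['image'],cv2.COLOR_BGR2HSV);m=cv2.inRange(hsv,(0,180,120),(5,255,255));m[:,260:]=0
p=cv2.findNonZero(m)
if p is not None: R=cv2.minAreaRect(onz(s,p,140)[:,:2].astype(np.float32));print('grip',R,'expected ~',(573,206))
t=snap('scene')
cv2.imwrite('pics/c6.png',np.hstack([cv2.resize(t['image'][110:230,180:300],(384,384),interpolation=2),s['image'][:,:432]]))
E
```

```text
11.4833 [462.88945035 106.33120615 288.62277387] 44.80480826554876 [-0.5578914  -0.42078874 -0.12498379]
grip ((571.4091186523438, 202.16140747070312), (24.109895706176758, 28.95096778869629), 86.86125946044922) expected ~ (573, 206)
```

View pics/c6.png

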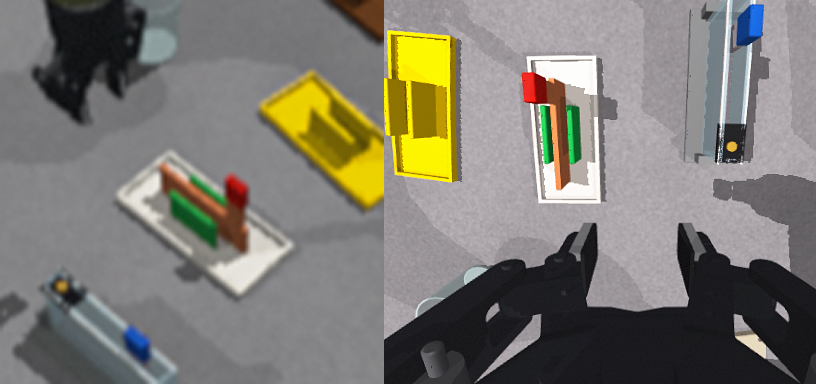

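The copper plate stands upright in the slot at (558,135), released, and the fingers are clear of it. The aluminium plate is still in its cell. I'm handing in.

```bash
python3 -c "
from bench import r
print(r.hand_in())"
```

```text
the job is handed in; nothing more can be done
None
```

The copper plate now stands upright in the green slot of the white drip rack, and I handed the job in at about 11.5 s; the hand-in gives no verdict.

- **Extraction:** I gripped the red grip, tipped the plate to 35° inside its cell and drew it out from under the bridge. The force readings showed only its weight, so nothing jammed.
- **Placing:** I lowered the plate into the slot until the vertical force changed from −4.5 N to about +6 N. I let go only then, and backed the gripper well clear.
- **Last checks:** The final pictures show the plate standing between the green walls with nothing touching it. They also show the aluminium plate still in its cell, judged by eye and not measured.
- **Disagreements:** My last reading put the grip at about (571, 202) mm against an expected (573, 206). That reading was rough because the colour mask included the grip's side face. The rack's position across the slot also differed by about 6 mm between the top camera (205) and the closer wrist camera (211). I used the wrist camera, and the pictures of the plate over and in the slot showed it centred.

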